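# Load-test a return spring against the tester's mark

## Robot

A 6-joint arm with a two-finger parallel gripper is mounted at the origin on the work surface. World frame = base frame: x ahead of the robot, y to its left, z up, the work surface at z = 0. Lengths are in m, angles in degrees, forces in N, time in s.
With the tool pointing down it reaches from about 0.375 to 0.9 m from the base axis. Payload 3.1 kg.
Tool frame: the origin (TCP) lies between the finger pads; the fingertips stand 22 mm ahead of it and the grasp point (between the pads) lies 3 mm ahead of it (tip_reach is the distance from the TCP to the fingertips, in m); z points along the fingers, y is the direction in which the jaws open and shut (so a half turn about z gives the same grasp; the last joint's range is limited). The gripper opens to 87 mm and grips with 3 to 60 N. Pads are 19 mm wide; open, the fingers measure 117 mm over their backs; the gripper's body (75 mm by 190 mm) begins 51 mm behind the grasp point.
Start: joints at [65.804, 30.224, 82.088, -0, 67.689, -10.227], TCP at [0.151, 0.607, 0.245] pointing down, gripper open.
Joint ranges: [-176.69, 176.69], [-43.24, 126.21], [12.49, 139.97], [-82, 262], [0, 151.66], [-163.58, 163.58]. Speed limits (degrees/s): [159.86, 159.86, 180, 180, 180, 180].

## Interface

Orientations are given as a 3x3 rotation matrix whose columns are the frame's x, y, z axes.
In Python, from station import * gives the robot as it stands. Calls block until the motion is done:
- goto(position, orientation): joint-space move of the TCP to a pose.
- servo_line(position, orientation=None, max_speed=0.15, until_force=None): straight line of the TCP; orientation=None keeps the orientation; max_speed is the mean speed in m/s. With until_force (N) it stops when the force on the tool has changed by that much, and returns True; else False.
- move_j(angles): joint-space move.
- command_gripper(opening): finger opening in m; the grip force is fixed at half the most; returns when the fingers have stopped.
- hold(seconds).
- solve_ik(position, orientation): joint angles nearest the present ones, or None.
- read_state(): the state.
- read_camera(name): name is "side" or "top"; returns a dict with "pixels" (420x560x3 uint8, red, green, blue), "fx", "fy", "cx", "cy" (pixels), "world_from_camera" (4x4, takes a point from camera to world coordinates). Camera axes: x right, y down, z forward; pixel columns grow to the right and rows downward; lengths in m; the calibration is good to about 2 mm. A picture is of the moment at which its call begins. There is no depth.
A pose or a line that the arm cannot do raises MotionError and nothing moves.
- sign_off(): hands the job in, once; it reports no verdict.
Trained networks look in a picture, given as the dict that the camera call returned (one of the last four; its "shot" number tells which), for a name from the list of things; names that differ only in an ending like _2 or _b are one class to them, and where a whole thing is asked for, a point or a joint stands for the part that bears it (a point fixed in the world has none). Each returns a list of dicts, best first, with "score" (0 to 1); they miss things now and then, are a little off and sometimes report something else, mostly with a low value. They report only what shows in the picture. A call takes as long as a camera call. They do not tell look-alikes from the thing itself.
- boxes_of(name, picture): "extent" ([left, top, right, bottom] in pixels, round what is visible of it).
- silhouettes(name, picture): "mask" (420x560 bool, what is visible of it) and "extent" ([left, top, right, bottom] in pixels, round what is visible of it).
- pinpoint(name, picture): "at" ([column, row] in pixels: a listed point, or the origin of a listed thing).
The state is a dict: "time": time; "qpos": joint angles; "qd": joint speeds; "joint_torque": joint torques, N m; "tool_pos": TCP position; "orientation": TCP orientation; "wrist_force": force on the tool from outside, world axes, zero at the start; "ft_torque": the same for the moment, N m; "finger_gap": finger opening in m.
Only numpy, scipy, OpenCV 4.12 (cv2) and the standard library are available. Lean on these libraries where they do the work, as an engineer would, in place of code of your own. Each camera call takes 0.05 s, during which the arm holds its last target.

## Task

Check the return spring on the bench tester: take the middle-sized of the three knobbed brass weights and set it gently, upright, on the middle of the tester's round plate. Let go, so that the spring alone carries it and the plate settles level with the brass mark beside it, and leave it standing there.

Things in the scene. Friction and masses are not known exactly. Their poses are not given: they have to be found in the camera images.
- weight_center (a point): Middle-sized of three knobbed brass weights, upright on the bench: 56 mm tall, body 36 mm across up to 36 mm above its foot, then neck and a 20 mm wide knob; 0.36 kg. Point: on its axis, 28 mm above the foot, z up. Same form: small one 40 tall, 26 across (stops short of the mark); large one 70 tall, 50 across (sinks plate to its stop). The three change places.
- plate_top (a point): Centre of the upper face of the spring tester's round flat steel plate, 80 mm across, 7 mm thick, on a coil spring above a grey base 120 x 140 x 20 mm; z up. Unloaded, this face is 92 mm above the bench; it moves straight down as the spring is compressed. No part of the tester stands higher than it while unloaded.
- mark (a point): Reference mark: inner end of the upper face of a small flat brass blade (16 x 22 mm) on a thin post beside the plate, 45.5 mm from the plate's axis, 74 mm above the bench: 18 mm below the unloaded plate's upper face. The spring is right when the loaded plate's upper face is level with it. The tester's place and yaw vary.
- plate (a joint): Travel of the plate down from its unloaded height, in m: 0 unloaded, 0.018 with its upper face level with the mark, 0.032 at the stop. The spring gives about 0.2 N per mm and is damped; the middle weight alone brings it to about 0.017.
Not all that is in view belongs to the job. Leave any purple or red look-alike of the part that bears plate_top alone.

How it is judged:
By the outcome, as a careful person would: the job done as asked, in the order asked, and still so for the second after the job is handed in, with the robot touching nothing.
It also fails if it takes over 38 s, if anything falls off the work surface, if the arm or the gripper's body presses on something with over 40 N, if the wrist force passes 120 N, or if a joint passes its speed limit or range.

## Working session

There is one attempt and no reset: what is moved stays moved. The work goes in short steps, each a Python script; the robot and the scene stay as the last script left them, time stands still between calls to the robot, and variables do not carry over. Pictures are saved under pics/ and viewed, and the job is handed in when it is done.

```bash
mkdir -p pics; ls
cat > h.py <<'E'
from station import *
import numpy as np, cv2
def save(p,n,crop=None,s=1):
    im=p["pixels"][:,:,::-1]
    if crop: l,t,r,b=crop; im=im[t:b,l:r]
    if s!=1: im=cv2.resize(im,None,fx=s,fy=s,interpolation=cv2.INTER_CUBIC)
    cv2.imwrite("pics/"+n,im)
def ray(p,uv):
    T=np.array(p["world_from_camera"]); d=np.array([(uv[0]-p["cx"])/p["fx"],(uv[1]-p["cy"])/p["fy"],1.])
    return T[:3,3],T[:3,:3]@d
def atz(p,uv,z):
    o,d=ray(p,uv); return o+d*(z-o[2])/d[2]
def proj(p,X):
    T=np.linalg.inv(np.array(p["world_from_camera"])); c=T[:3,:3]@np.array(X)+T[:3,3]
    return np.array([p["fx"]*c[0]/c[2]+p["cx"],p["fy"]*c[1]/c[2]+p["cy"]])
E
python3 - <<'E'
from h import *
for n in ("top","side"):
    p=read_camera(n); save(p,n+"0.png"); print(n,np.round(p["world_from_camera"],3).tolist(),p["fx"])
    for k in ("weight_center","plate_top","mark"):
        for d in pinpoint(k,p): print(k,np.round(d["at"],1),round(d["score"],2))
    for k in ("weight_center","plate_top"):
        for d in boxes_of(k,p): print("box",k,np.round(d["extent"],1),round(d["score"],2))
print(read_state()["time"])
E
```

```text
pics
top [[-0.022, -0.986, 0.167, 0.214], [-0.999, 0.026, 0.021, 0.02], [-0.025, -0.167, -0.986, 1.326], [0.0, 0.0, 0.0, 1.0]] 503.9015527026541
weight_center [394.3 204.3] 0.51
plate_top [233.  165.1] 0.94
plate_top [179.5 299. ] 0.9
plate_top [251.  240.1] 0.78
mark [235.4 244. ] 0.92
mark [216.4 159.8] 0.81
mark [160.  296.9] 0.71
box weight_center [389.6 197.1 402.1 213. ] 0.65
box plate_top [235.  227.4 265.5 261.4] 0.88
box plate_top [164.2 284.2 198.4 316.4] 0.86
box plate_top [218.  150.5 248.9 176.1] 0.71
side [[0.712, -0.508, 0.485, -0.084], [-0.702, -0.517, 0.489, -0.48], [0.002, -0.689, -0.725, 0.813], [0.0, 0.0, 0.0, 1.0]] 433.9549845346178
weight_center [368.3 274.9] 0.6
plate_top [221.5 191.7] 0.77
plate_top [129.8 182.1] 0.71
plate_top [266.9 146.1] 0.64
mark [207.6 186. ] 0.81
mark [258.6 142. ] 0.76
mark [128.4 176.2] 0.72
box weight_center [359.2 264.2 379.5 292.5] 0.53
box plate_top [114.8 171.6 148.6 196.5] 0.93
box plate_top [253.8 136.2 284.  159.4] 0.78
box plate_top [204.6 181.3 238.  208.4] 0.7
0.6
```

View pics/top0.png

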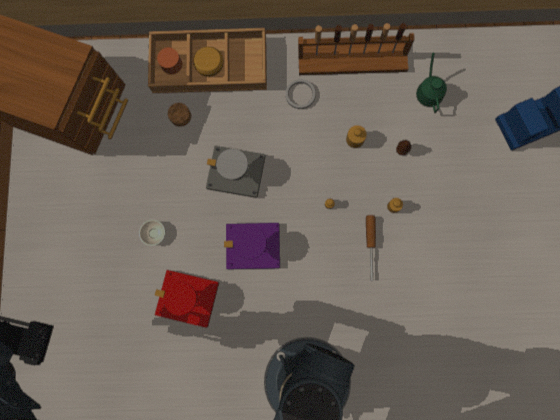

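View pics/side0.png

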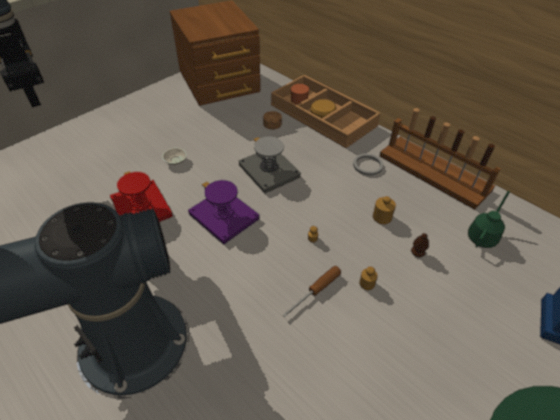

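In the top view there are three brass weights: (357,136) is the largest, (330,203) the smallest and (396,205) the middle one. Three testers are in view: grey at (233,165), and purple and red look-alikes at (252,245) and (187,298). I'll use the grey tester and the weight at (396,205). First I'll confirm both in an enlarged crop and measure them.

Run:
```python
from h import *
P={}
for n in ("top","side"): P[n]=read_camera(n)
a=cv2.resize(P["top"]["pixels"][110:230,310:430],None,fx=3.3,fy=3.3,interpolation=3)
b=cv2.resize(P["top"]["pixels"][110:230,190:310],None,fx=3.3,fy=3.3,interpolation=3)
cv2.imwrite("pics/crop1.png",np.hstack([a,b])[:,:,::-1])
a=cv2.resize(P["side"]["pixels"][190:310,290:410],None,fx=3.3,fy=3.3,interpolation=3)
b=cv2.resize(P["side"]["pixels"][110:230,200:320],None,fx=3.3,fy=3.3,interpolation=3)
cv2.imwrite("pics/crop2.png",np.hstack([a,b])[:,:,::-1])
def tri(u,v):
    A=[];bb=[]
    for p,x in ((P["top"],u),(P["side"],v)):
        o,d=ray(p,x); d/=np.linalg.norm(d); M=np.eye(3)-np.outer(d,d); A.append(M); bb.append(M@o)
    return np.linalg.lstsq(np.vstack(A),np.hstack(bb),rcond=None)[0]
def best(k,n,near):
    L=[d for d in pinpoint(k,P[n]) if np.hypot(*(np.array(d["at"])-near))<15]
    return L[0]["at"] if L else None
for k,nt,ns,z in (("weight_center",(394,204),(368,277),.028),("plate_top",(233,163),(267,146),.092),("mark",(213,161),(255,142),.074)):
    u,v=best(k,"top",nt),best(k,"side",ns)
    print(k,u,v)
    if u is not None: print(" top@z",atz(P["top"],u,z).round(4))
    if v is not None: print(" side@z",atz(P["side"],v,z).round(4))
    if u is not None and v is not None: print(" tri",tri(u,v).round(4))
for n in P:
    for k in("weight_center","plate_top"):
        for d in silhouettes(k,P[n]):
            ys,xs=np.nonzero(d["mask"]); print(n,k,np.round(d["extent"],1),round(d["score"],2),xs.mean().round(1),ys.mean().round(1),len(xs))
    # brass colour blobs
    hsv=cv2.cvtColor(P[n]["pixels"],cv2.COLOR_RGB2HSV)
    m=cv2.inRange(hsv,(12,130,80),(28,255,255)); c=cv2.connectedComponentsWithStats(m)
    for s,ce in zip(c[2][1:],c[3][1:]):
        if s[4]>25: print(n,s,ce.round(1))
```

```text
weight_center [395.4, 202.3] [371.5, 273.7]
 top@z [ 0.4467 -0.2403  0.028 ]
 side@z [ 0.451  -0.2424  0.028 ]
 tri [ 0.4479 -0.2416  0.0298]
plate_top [233.3, 164.6] [271.6, 145.3]
 top@z [0.5431 0.1746 0.092 ]
 side@z [0.551  0.1707 0.092 ]
 tri [0.5463 0.1719 0.093 ]
mark None [258.3, 140.9]
 side@z [0.5542 0.2263 0.074 ]
top weight_center [386.7 198.4 403.5 214.6] 0.5 394.7 205.4 180
top plate_top [215.4 151.2 247.  177.2] 0.85 231.5 164.3 684
top plate_top [234.8 226.4 266.  260.7] 0.68 249.5 243.1 823
top plate_top [162.9 280.8 197.7 318.4] 0.63 179.9 298.5 884
top plate_top [386.3 197.1 401.8 215. ] 0.34 394.3 205.5 183
top [   0   14   91  115 6927] [36.8 70.5]
top [351  25   7   6  34] [354.1  27.6]
top [383  24   8   9  39] [386.   27.2]
top [315  26   8   7  36] [318.1  28.9]
top [ 148   28  118   58 3990] [213.5  59.7]
top [82 37 37  2 59] [98.6 37.4]
top [299  37  18   7  83] [306.8  40.5]
top [380  43  15  10 104] [386.9  47.3]
top [395  43  10   9  64] [399.4  46.7]
top [318  45  17   9 133] [325.9  48.7]
top [336  45  14   9 108] [342.4  48.9]
top [351  44  14  10 110
[... 964 characters left out ...]
 293   75   87   61 1417] [333.2 109.4]
side [217  86  34  11  92] [233.   91.9]
side [282  94  10   9  36] [287.4  98.1]
side [265 113  15   9  80] [271.6 117.1]
side [393 117  10   6  31] [397.7 119.8]
side [401 124   9   6  34] [405.3 126.3]
side [395 137  11  13  94] [400.4 142.8]
side [472 136   7   7  29] [475.5 138.5]
side [406 142  16  16 155] [413.5 149.5]
side [ 382  146  105   58 1542] [436.6 172.6]
side [446 164  15  15 147] [453.5 171. ]
side [486 166  15   4  32] [494.2 167.6]
side [460 171  16  16 159] [467.3 178.2]
side [375 197  20  15 219] [385.1 204.3]
side [309 227   9  11  70] [312.8 232.3]
side [310 267  30  24 225] [324.7 278.3]
side [361 267  16  15 167] [368.8 274.7]
```

View pics/crop1.png

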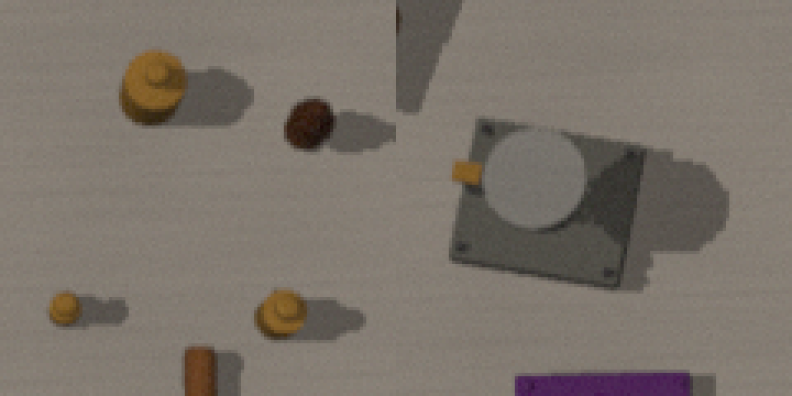

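View pics/crop2.png

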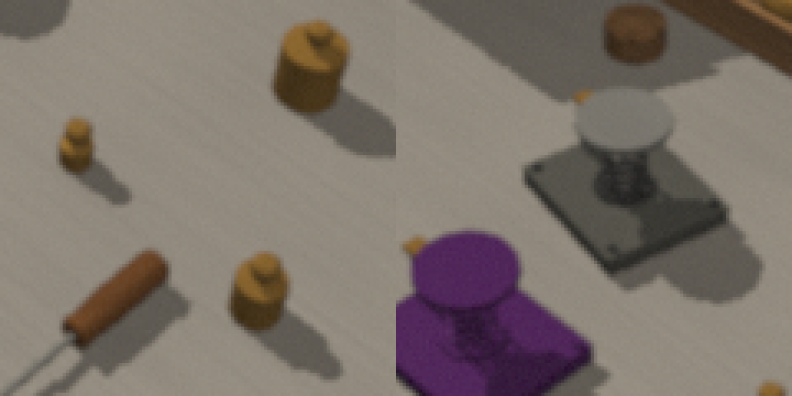

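The crops agree: the weight at (396,205) top / (369,277) side is the middle one, and the grey tester's mark lies to its +y side. I'll refine both positions by fitting their outlines in the two views.

```bash
cat >> h.py <<'E'
from scipy.optimize import minimize
def circ(c,r,z):
    a=np.linspace(0,2*np.pi,40,endpoint=False); return [np.array([c[0]+r*np.cos(t),c[1]+r*np.sin(t),z]) for t in a]
def hullmask(p,pts,S=4):
    q=np.array([proj(p,X) for X in pts]); h=cv2.convexHull(((q+.5)*S*16).astype(np.int32))
    m=np.zeros((420*S,560*S),np.uint8); cv2.fillConvexPoly(m,h,1,shift=4); return m
def wmask(p,c,z=0,S=4):
    return hullmask(p,circ(c,.018,z)+circ(c,.018,z+.036),S)|hullmask(p,circ(c,.010,z+.047)+circ(c,.008,z+.055)+circ(c,.007,z+.036),S)
def fit(ps,masks,model,x0):
    big=[cv2.resize(m.astype(np.uint8),None,fx=4,fy=4,interpolation=0) for m in masks]
    f=lambda x:sum((model(p,x)!=b).sum()/b.sum() for p,b in zip(ps,big))
    return minimize(f,x0,method="Nelder-Mead",options=dict(initial_simplex=[x0,np.add(x0,[.008,0]),np.add(x0,[0,.008])],xatol=2e-4,fatol=1e-3))
def colmask(p,lo,hi,box):
    m=cv2.inRange(cv2.cvtColor(p["pixels"],cv2.COLOR_RGB2HSV),lo,hi)>0; k=np.zeros_like(m); l,t,r,b=box; k[t:b,l:r]=1; m&=k
    n,L,s,_=cv2.connectedComponentsWithStats(m.astype(np.uint8)); return L==1+np.argmax(s[1:,4])
E
python3 - <<'E'
from h import *
t=read_camera("top"); s=read_camera("side")
mt=colmask(t,(8,100,25),(32,255,255),(380,190,412,222)); ms=colmask(s,(8,100,25),(32,255,255),(350,255,390,300))
print(mt.sum(),ms.sum())
for n,a in (("both",([t,s],[mt,ms])),("t",([t],[mt])),("s",([s],[ms]))):
    r=fit(*a,wmask,[.448,-.241]); print("weight",n,r.x.round(4),round(r.fun,3))
def pick(p,near):
    return min(silhouettes("plate_top",p),key=lambda d:np.hypot(*(np.array(d["extent"])[[0,1]]+np.array(d["extent"])[[2,3]]-2*np.array(near))))["mask"]
pt,ps=pick(t,(232,164)),pick(s,(269,147))
# brightness masks for the pale plate
for p,box,nm in ((t,(213,146,252,182),"t"),(s,(250,132,290,165),"s")):
    l,tt,r,b=box; print(nm,cv2.cvtColor(p["pixels"],cv2.COLOR_RGB2GRAY)[(tt+b)//2,l:r].tolist())
pm=lambda p,x:hullmask(p,circ(x,.04,.092)+circ(x,.04,.085))
for n,a in (("both",([t,s],[pt,ps])),("t",([t],[pt])),("s",([s],[ps]))):
    r=fit(*a,pm,[.545,.172]); print("plate",n,r.x.round(4),round(r.fun,3))
x=np.array([(t,(231.8,163.9)),(s,(269.1,146.4))],dtype=object)
for p,u in x: print(atz(p,u,.092).round(4))
print("mark top", atz(t,(211.2,161.9),.074).round(4))
st=read_state(); print(st["time"],st["orientation"],st["finger_gap"])
for ang in (0,90,180,-90,70,110):
    c,sn=np.cos(np.radians(ang)),np.sin(np.radians(ang))
    R=np.array([[sn,c,0],[-c,sn,0],[0,0,-1.]]);R=np.column_stack([np.cross([c,sn,0],[0,0,-1]),[c,sn,0],[0,0,-1]])
    print(ang,[np.round(solve_ik(q,R),0) if solve_ik(q,R) is not None else None for q in ([.448,-.241,.15],[.546,.172,.2])])
E
```

```text
172 302
weight both [ 0.4418 -0.2402] 0.368
weight t [ 0.4418 -0.2397] 0.166
weight s [ 0.4427 -0.2412] 0.196
t [97, 93, 76, 102, 117, 115, 114, 112, 113, 114, 117, 111, 113, 114, 112, 111, 115, 110, 112, 112, 113, 112, 117, 112, 109, 115, 119, 114, 110, 114, 116, 117, 115, 112, 93, 70, 69, 59, 55]
s [140, 141, 140, 128, 115, 113, 116, 119, 117, 119, 118, 117, 116, 117, 117, 117, 118, 117, 117, 116, 118, 119, 118, 117, 118, 117, 118, 118, 118, 118, 117, 119, 114, 115, 125, 137, 136, 135, 136, 136]
plate both [0.5464 0.1786] 0.099
plate t [0.5464 0.1796] 0.033
plate s [0.5469 0.1781] 0.049
[0.545  0.1784 0.092 ]
[0.543 0.172 0.092]
mark top [0.5567 0.2338 0.074 ]
1.4 [[-9.70418717e-01  2.41428071e-01 -2.85673846e-06]
 [ 2.41428071e-01  9.70418717e-01  1.02291559e-05]
 [ 5.24183784e-06  9.23686746e-06 -1.00000000e+00]] 0.08692044211049745
0 [array([-41.,  30., 104.,  -0.,  47., -41.]), array([ 6., 29., 92., -0., 58.,  6.])]
90 [array([ -41.,   30.,  104.,   -0.,   47., -131.]), array([  6.,  29.,  92.,  -0.,  58., -84.])]
180 [array([-41.,  30., 104.,  -0.,  47., 139.]), None]
-90 [array([-41.,  30., 104.,  -0.,  47.,  49.]), array([ 6., 29., 92., -0., 58., 96.])]
70 [array([ -41.,   30.,  104.,   -0.,   47., -111.]), array([  6.,  29.,  92.,  -0.,  58., -64.])]
110 [array([ -41.,   30.,  104.,   -0.,   47., -151.]), array([   6.,   29.,   92.,   -0.,   58., -104.])]
```

```bash
cat >> h.py <<'E'
def Rj(a):
    c,s=np.cos(np.radians(a)),np.sin(np.radians(a)); return np.column_stack([np.cross([c,s,0],[0,0,-1]),[c,s,0],[0,0,-1]])
E
python3 - <<'E'
from h import *
R=Rj(-10)
goto([.442,-.240,.16],R)
command_gripper(.07)
servo_line([.442,-.240,.027],max_speed=.1)
print(read_state()["time"])
command_gripper(0.0)
s=read_state(); print(s["finger_gap"],s["wrist_force"],s["tool_pos"],s["time"])
servo_line([.442,-.240,.17],max_speed=.12)
s=read_state(); print(s["finger_gap"],s["wrist_force"],s["tool_pos"],s["time"])
for n in("top","side"): p=read_camera(n); save(p,n+"1.png"); print(n,proj(p,s["tool_pos"]))
E
```

```text
6.6667
0.035312106296858325 [0.43536675 0.10504277 0.48227143] [ 0.44212332 -0.2400463   0.02705756] 7.3583
0.035366382374465155 [ 0.41894428  0.24567145 -3.53957527] [ 0.4415138  -0.23960896  0.1693338 ] 8.7
top [406.77229953 193.45010293]
side [379.4513588  233.57389235]
```

Run:
```python
import cv2
a=cv2.imread("pics/side1.png")[170:290,320:440];b=cv2.imread("pics/top1.png")[130:250,350:470]
cv2.imwrite("pics/c1.png",cv2.resize(cv2.hconcat([a,b]),None,fx=3.3,fy=3.3,interpolation=2))
```

```text
(no output)
```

View pics/c1.png

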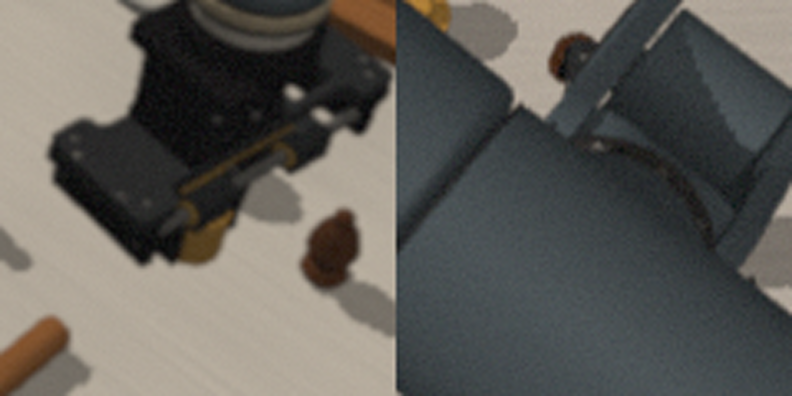

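The picture shows the weight held upright between the pads at about (381,240) in the side view. The gap is 35 mm and the load 3.5 N, which is right for 0.36 kg. Next I'll place it.

```bash
python3 - <<'E'
from h import *
R=Rj(-10); X=[.5464,.1784]
goto(X+[.2],R)
servo_line(X+[.125],max_speed=.08)
hold(.2); s=read_state(); print(s["wrist_force"].round(2) if hasattr(s["wrist_force"],"round") else s["wrist_force"],s["tool_pos"],s["time"])
for z in (.113,.107,.1035):
    servo_line(X+[z],max_speed=.03); hold(.2); s=read_state(); print(np.round(s["wrist_force"],2),np.round(s["tool_pos"],4),s["time"])
for n in("top","side"): p=read_camera(n); save(p,n+"2.png")
E
python3 - <<'E'
import cv2
a=cv2.imread("pics/side2.png")[90:210,210:330];b=cv2.imread("pics/top2.png")[100:220,170:290]
cv2.imwrite("pics/c2.png",cv2.resize(cv2.hconcat([a,b]),None,fx=3.3,fy=3.3,interpolation=2))
E
```

```text
[ 0.44  0.52 -3.39] [0.54673177 0.17846537 0.12557269] 11.6833
[ 0.54 -0.71 -2.49] [0.5465 0.1784 0.1131] 12.4333
[ 0.12 -0.65 -0.79] [0.5465 0.1784 0.1071] 12.9833
[ 0.37  0.6  -0.55] [0.5465 0.1784 0.1036] 13.45
```

View pics/c2.png

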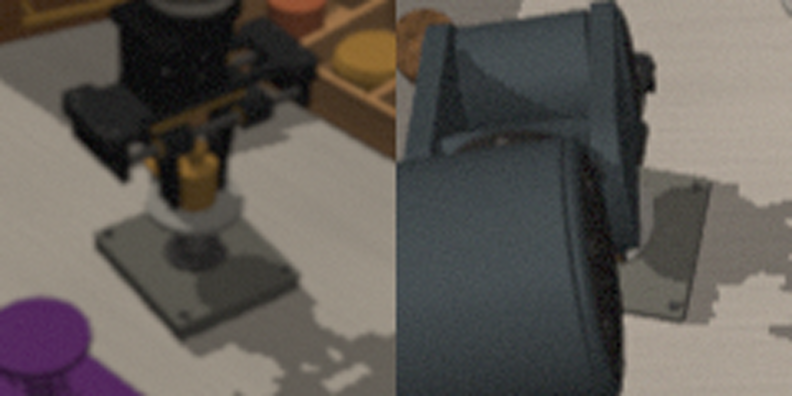

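In the side crop the weight stands on the depressed plate: axis at about column 198, with the plate spanning 147–243. The spring carries nearly all of it, so I'll release and retreat straight up.

Run:
```python
from h import *
X=[.5465,.1784]
command_gripper(.065); hold(.2)
servo_line(X+[.13],max_speed=.05); servo_line(X+[.24],max_speed=.12)
goto([.47,-.1,.28],Rj(-10)); hold(.5)
P=[read_camera(n) for n in("top","side")]
a=[cv2.resize(p["pixels"][y:y+120,x:x+120],None,fx=3.3,fy=3.3,interpolation=2) for p,x,y in((P[1],210,90),(P[0],170,100))]
cv2.imwrite("pics/c3.png",np.hstack(a)[:,:,::-1])
save(P[1],"side3.png")
for p,k in((P[0],"t"),(P[1],"s")):
    for d in pinpoint("weight_center",p)[:2]:
        print(k,d["at"],round(d["score"],2),atz(p,d["at"],.102).round(4))
    print("pred plate@18",proj(p,[.5465,.1784,.074]),"weight c",proj(p,[.5465,.1784,.102]))
print(read_state()["time"],read_state()["wrist_force"])
```

```text
t [216.9, 161.3] 0.65 [0.5501 0.2147 0.102 ]
t [231.0, 162.0] 0.59 [0.5473 0.1791 0.102 ]
pred plate@18 [232.71732487 165.13168558] weight c [231.29253445 162.2955642 ]
s [265.7, 141.5] 0.62 [0.5422 0.184  0.102 ]
pred plate@18 [268.42273023 150.06126725] weight c [268.34824604 141.737176  ]
18.1333 [-0.54321803 -0.17483321 -0.26948598]
```

View pics/c3.png

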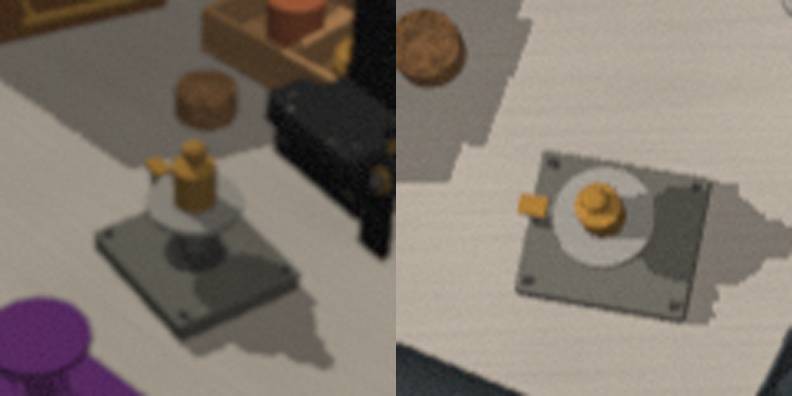

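The weight is upright and centred: knob and body at (600,210) in the top crop, plate centre at (603,217). The arm is clear. I'll do a quick check of the plate height before handing in.

Run:
```python
from h import *
P=[read_camera(n) for n in("top","side")]
for z in (.060,.070,.074,.078,.092):
    o=[]
    for p in P:
        L=[d for d in silhouettes("plate_top",p) if np.hypot(*(proj(p,[.5465,.1784,.074])-[(d["extent"][0]+d["extent"][2])/2,(d["extent"][1]+d["extent"][3])/2]))<12]
        if not L: o.append(None); continue
        m=cv2.resize(L[0]["mask"].astype(np.uint8),None,fx=4,fy=4,interpolation=0)
        g=(hullmask(p,circ([.5465,.1784],.04,z)+circ([.5465,.1784],.04,z-.007))>0)&(wmask(p,[.5465,.1784],z)==0)
        o.append(round(float((g!=(m>0)).sum()/m.sum()),3))
    print(z,o)
sign_off(); print(read_state()["time"])
```

```text
0.06 [0.271, 0.852]
0.07 [0.186, 0.35]
0.074 [0.173, 0.162]
0.078 [0.183, 0.146]
0.092 [0.351, 0.827]
the job is handed in; nothing more can be done
the job is handed in; nothing more can be done
```

The middle brass weight is standing upright on the grey tester's plate, carried by the spring alone. I handed the job in at about 19 s, well under the 38 s limit. I did not touch the purple and red look-alikes or the other two weights.

- **Grasp:** the gripper closed to 35 mm and the wrist read about 3.5 N, which is right for 0.36 kg. That confirmed I had the middle weight.
- **Placing:** I lowered it slowly until the wrist carried only about 0.5 N, opened the gripper, and backed straight up and away.
- **Last pictures:** the weight is upright and within about 1–2 mm of the plate's middle. The arm is clear, and the wrist force is near zero.
- **Plate height:** of the heights I tried (60, 70, 74, 78 and 92 mm), the plate outline fits best at 74 mm in the top view and 78 mm in the side view. The side view barely separates 74 from 78. This agrees with the mark at 74 mm to within a few mm.
- **Disagreements:** the network's best guess for the weight in the last top picture landed near the brass mark, about 36 mm off; its second guess was on the weight. Its side-view guess was about 7 mm off. In both cases I trusted the picture.

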